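Load a relay into the bench tester and latch its guard

ROBOT

A 6-joint arm with a two-finger parallel gripper is mounted at the origin on a cart in front of the work surface, level with it; the furniture and walls round the work are solid. World frame = base frame: x ahead of the robot, y to its left, z up, the work surface at z = 0. Lengths are in m, angles in degrees, forces in N, time in s.
With the tool pointing down it reaches from about 0.4 to 0.825 m from the base axis. Payload 7 kg.
Tool frame: the origin (TCP) lies midway between the tips of the shut fingers; the grasp point (between the pads) lies 19 mm behind it; z points along the fingers, y is the line along which they close (so a half turn about z gives the same grasp; the last joint's range is limited). The gripper opens to 88 mm and grips with 3 to 60 N. Pads are 19 mm wide; open, the fingers measure 130 mm over their backs; the gripper's body (78 mm by 193 mm) begins 47 mm behind the grasp point.
Start: joints at [-53.566, 20.546, 0.682, 0, -70.136, -16.507], TCP at [0.23, -0.635, 0.227] pointing down, gripper open.
Joint ranges: [-176.03, 176.03], [-82.01, 121.73], [-58.28, 71.71], [-173.87, 95.51], [-174.79, -0.11], [-173.66, 173.66]. Speed limits (degrees/s): [136.94, 136.94, 172.46, 180, 180, 180].

INTERFACE

Orientations are given as [roll, pitch, yaw] about the fixed x, y, z axes, in that order (R = Rz(yaw) Ry(pitch) Rx(roll)).
In Python, from plant import ctrl gives the robot as it stands. The module is installed in compiled form; this text tells all that it offers.
- The arm moves only by the tool send_rows, never from a script. Its argument "plan" is a list that holds one entry, the list of rows, each a list of 6 numbers: the shift along the tool's x, y, z in a scale on which 1.0 is 40 cm, then the turn, a rotation vector about the tool's x, y, z in normalised numbers (1 is 4 rad). A call has 1 to 8 rows; each row is the pose to reach, as a shift and turn from the pose commanded when the call began, along the tool's axes at that moment; what a row does not reach only later rows make up. A row lasts 1/12 s, in which the tool goes at most 41.7 mm and 7.16 degrees, less where a joint would pass 70% of its speed; a pose out of reach is approached as far as the arm can. Shift and turn numbers lie between -1 and 1, and a call with a number outside is refused. A call with a gripper value outside its range is refused whole. "fingers" is the opening, from 0 (shut) to 1 (fully open), set as the call begins (left out, the last holds). The fingers move at their own pace and stop on an object; the grip force is fixed at half the most. Time passes only in rows, so rows that repeat a pose let the fingers close. It gives the time, the measured TCP pose, the force, the opening and the grip force at its end, in the units of the state.
- ctrl.get_obs(): the state, without advancing time (a new reading comes with each control period).
- ctrl.snapshot(name): name is "side" or "top" or "wrist"; returns a dict with "img" (400x640x3 uint8, red, green, blue), "K" (3x3 intrinsics, pixels), "pose" (4x4, takes a point from camera to world coordinates). Camera axes: x right, y down, z forward; pixel columns grow to the right and rows downward; lengths in m; the calibration is good to about 2 mm. A picture is of the moment at which its call begins. There is no depth.
- ctrl.close_job(): hands the job in; it is judged then, once.
The state is a dict: "clock": time; "joint_pos": joint angles; "qvel": joint speeds; "tau": joint torques, N m; "tool_pos": TCP position; "orientation": TCP orientation; "force": force on the tool from outside, world axes, zero at the start; "moment": the same for the moment, N m; "opening": finger opening in m; "gripper_force": force on a finger pad.
Only numpy, scipy, OpenCV 4.12 (cv2) and the standard library are available. Lean on these libraries where they do the work, as an engineer would, in place of code of your own. Each camera call takes 0.05 s, during which the arm holds its last target. There are 200 camera calls.

TASK

Put the loose beige relay upright into the rectangular pocket of the bench tester so that it stands fully home on the pocket floor, and let go of it. Then push the tester's clear sliding guard shut over it until the spring latch clicks in behind the keeper and the guard stays shut by itself: push firmly through the springy resistance, but do not slam it or force it hard against its end stop. Leave the other things on the bench where they are.

Things in the scene. Friction and masses are not known exactly. Their poses are not given: they have to be found in the camera images.
- tester: Bench relay tester, fixed: grey box 170 (x) x 350 (y) x 40 mm high. Origin: underside, x mid, 165 mm from the +y end. x: away from the front panel (which faces -x); y: along its rails, guard open towards +y; z up. On the deck: black nest block centred at y -55, 72 x 84 x 18 mm; catch block at the -y end (about y -145, x +-65, top z 93), its latch pawl reaching to y -99 at z 88 to 106.
- guard: Clear cover in an aluminium frame, 150 (x) x 130 (y) mm, top at z 90 mm, inside 43 mm clear over the deck; 0.4 to 0.65 kg, about 1.5 N drag. Slides along tester y only. Origin: its middle, at deck height. Its y in the tester frame is +63 to +85 at the start (open), -65 +-9 latched (119 to 159 mm of travel). Not latched, the buffer springs push it back open by 24 mm or more.
- handle (a point): Middle of the guard's black handle: round bar, 12 mm diameter, 90 mm long along tester x, 45 mm to +y of the guard's origin, 115 mm over the bench, 22 mm clear under it. Push it to tester -y. In the last 27 mm springs and, from 18 mm, the latch resist, rising to 14 N; then the latch drops in, the push falls by 5 N or more for a moment, and 2 mm farther is the solid end stop.
- nest_floor (a point): Centre of the pocket floor, at (0, -55, 46) mm in the tester frame. Pocket 31 (x) x 55 (y) x 12 mm deep, rim at z 58, with a 3 mm lead-in chamfer. The catch block beyond it is clamped in slots: the point where the latch catches differs by up to 9 mm either way from unit to unit and is not reported.
- relay: Plug-in relay, beige cover on a black base: 52 (x) x 28 (y) x 31 mm high, about 0.06 kg, standing on the bench to the right of the tester. Origin: centre of its underside. In the nest its long x axis lies along tester y, either way round; seated it stands 19 mm proud of the rim. The guard passes over it only if it is fully seated.
- plug_white: Bystander: small white plug housing, 26 x 34 x 17 mm, loose on the bench near the tester's front right corner. Origin: underside centre.
- terminal_blue: Bystander: blue rail terminal block, 47 x 12 x 39 mm, standing loose on the bench beyond the relay, to the right. Origin: underside centre.
- tape_roll: Bystander: roll of black tape, 50 mm diameter, 19 mm high, loose on the bench left of the tester. Origin: underside centre.
There are look-alikes about, which are no part of the job. Leave any blue look-alike of the relay alone.

How it is judged (in metres and radians):
On the way, in this order (a step that is already met when the one before it is completed fails the run):
1. the relay stands fully seated in the nest and is let go, the guard still open (z of relay in the frame of nest_floor below 0.003 m and horizontal distance between relay and nest_floor below 0.004 m and angle between relay's own z axis and vertical below 0.06 rad and angle between the x axis of relay and the y axis of tester, either way round below 0.12 rad and contact force between the fingers and relay below 0.1 N and y of guard in the frame of tester above 0.02 m), for 0.2 s.
2. the guard is pushed to the shut end of its travel, over the nest (y of guard in the frame of tester below -0.053 m), for 0.2 s.
At the end, for the whole second after the job is handed in: The relay stands on the pocket floor (within 3 mm in height, 4 mm sideways, upright, in line), and the released guard stays shut on its latch (its y in the tester frame below -53 mm; unlatched, the springs return it to -50 mm or more); all at rest (z of relay in the frame of nest_floor below 0.003 m and horizontal distance between relay and nest_floor below 0.004 m and angle between relay's own z axis and vertical below 0.06 rad and angle between the x axis of relay and the y axis of tester, either way round below 0.12 rad and y of guard in the frame of tester below -0.053 m and linear speed of guard below 0.01 m/s and linear speed of relay below 0.02 m/s); the robot touches nothing.
It fails at once if the guard is slammed or forced against its end stop with over 28 N (contact force between guard and tester above 28 N).
It fails at once if a bystander is moved by over 30 mm (distance of any of plug_white, terminal_blue, tape_roll from where it was at the start of the episode above 0.03 m).
It also fails if it takes over 58 s, if anything falls off the work surface, if the arm or the gripper's body presses on something with over 40 N, if the wrist force passes 120 N, or if a joint passes its speed limit or range.

## Working session

There is one attempt and no reset: what is moved stays moved. The work goes in short steps, Python scripts to look and compute and a tool call to move; the robot and the scene stay as the last step left them, time stands still between calls to the robot, and variables do not carry over. Pictures are saved under pics/ and viewed, at most 10 in all, crops included, and the job is handed in when it is done.

Besides the shell and the picture viewer there is one more tool, called after ">>>" as a command line: name --argument value ..., lists and objects as JSON in quotes. send_rows: Moves the arm, as the interface text tells. Its arguments: {"type":"object","properties":{"plan":{"type":"array","items":{"type":"array","items":{"type":"array","items":{"type":"number"}}}},"fingers":{"type":"number"}},"required":["plan"]}

```bash
mkdir -p pics
cat > h.py <<'E'
import numpy as np, cv2
from plant import ctrl
def snap(n,f=None):
    s=ctrl.snapshot(n); im=cv2.cvtColor(s["img"],cv2.COLOR_RGB2BGR)
    if f: cv2.imwrite(f"pics/{f}.png",im); np.savez(f"pics/{f}.npz",img=im,K=s["K"],pose=s["pose"])
    return im,s["K"],s["pose"]
def load(f):
    d=np.load(f"pics/{f}.npz"); return d["img"],d["K"],d["pose"]
def ray(K,T,u,v):
    d=T[:3,:3]@np.linalg.solve(K,[u,v,1.]); return T[:3,3],d
def onz(K,T,u,v,z):
    o,d=ray(K,T,u,v); return o+d*(z-o[2])/d[2]
def proj(K,T,p):
    q=K@(T[:3,:3].T@(np.asarray(p)-T[:3,3])); return q[:2]/q[2]
def tri(rs):
    A=np.zeros((3,3));b=np.zeros(3)
    for o,d in rs:
        d=d/np.linalg.norm(d);P=np.eye(3)-np.outer(d,d);A+=P;b+=P@o
    p=np.linalg.solve(A,b)
    return p,[np.linalg.norm(np.cross(p-o,d/np.linalg.norm(d))) for o,d in rs]
E
python3 - <<'E'
from h import *
np.set_printoptions(precision=3,suppress=True)
for n in ("top","side","wrist"):
    im,K,T=snap(n,n+"0"); print(n,K[0,0],K[0,2],K[1,2],T.tolist())
print(ctrl.get_obs())
E
```

```text
top 368.15860265461606 317.50099256058394 198.1579947692792 [[-0.022028625560889744, -0.9873120694847534, 0.1572565327915875, 0.3145991825253236], [-0.9997120052867454, 0.023251359418711492, 0.005939761841702128, 0.013116342493245836], [-0.00952082672105511, -0.15708039895198708, -0.9875399243188259, 1.0069517893901483], [0.0, 0.0, 0.0, 1.0]]
side 380.4980511877917 319.9807129495997 196.1357448941891 [[-0.9998984609676272, -0.013251238262730567, 0.005241415751013656, 0.4948707424883381], [-0.011964382652384913, 0.580858295293629, -0.8139167613069084, 0.93205861904628], [0.007740885112048914, -0.8138968272902186, -0.5809578583895723, 0.7483076588252957], [0.0, 0.0, 0.0, 1.0]]
wrist 290.8220298833942 321.99775514334556 197.58251096116376 [[-0.342068227761386, 0.8970252638999784, 0.27988391072256713, 0.15296784494559806], [0.9396745262620972, 0.32620798281056707, 0.10295696501336463, -0.6618109873194854], [0.0010546327735127575, 0.29821808777442416, -0.9544971764619726, 0.38367515445146316], [0.0, 0.0, 0.0, 1.0]]
{'clock': 0.15, 'joint_pos': array([-53.565,  20.584,   0.645,  -0.015, -70.136, -16.506]), 'qvel': array([ 0.022, -0.061,  0.261,  0.028,  0.05 ,  0.12 ]), 'tau': array([ -0.001, -58.328,  29.329,   7.001,   0.009,  -0.   ]), 'tool_pos': array([ 0.23 , -0.634,  0.226]), 'orientation': array([ 179.924,   -0.008, -160.076]), 'force': array([-0.7  , -0.15 , -0.969]), 'moment': array([-0.02 , -0.059,  0.012]), 'gripper_force': 0.0, 'opening': 0.087582474040737}
```

View pics/top0.png

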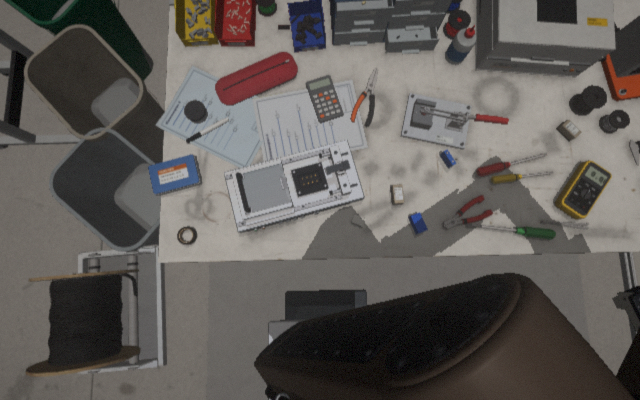

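View pics/side0.png

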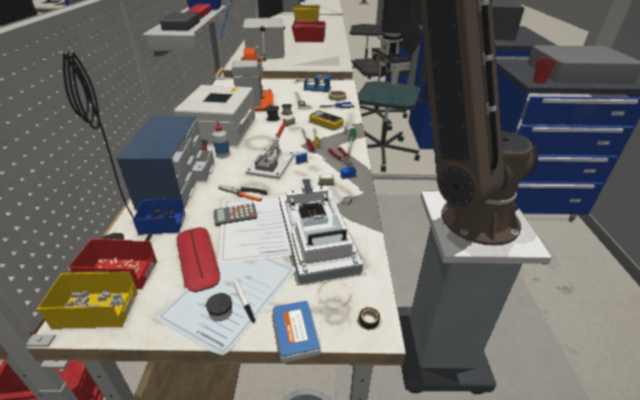

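The top view shows the tester at about (293,187) with its guard to the left. Relay candidates are beige things at (397,194) and (569,130), and blue ones at (418,222) and (448,158). I'll enlarge these to confirm.

Run:
```python
from h import *
im=load("top0")[0]
a=cv2.resize(im[130:250,340:500],None,fx=3.75,fy=3.75,interpolation=cv2.INTER_CUBIC)  #600x450
b=cv2.resize(im[110:150,550:600],None,fx=3.75,fy=3.75,interpolation=cv2.INTER_CUBIC)
w=np.zeros((450,800,3),np.uint8); w[:,:600]=a; w[:b.shape[0],605:605+b.shape[1]]=b
cv2.imwrite("pics/crop1.png",w)
```

```text
(no output)
```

View pics/crop1.png

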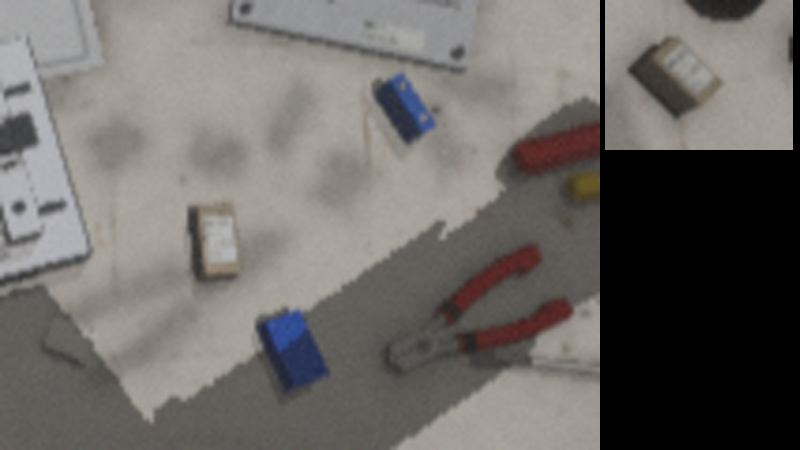

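View pics/wrist0.png

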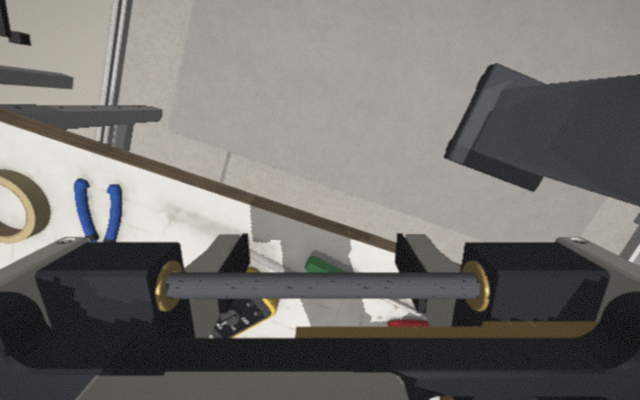

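Candidates: (397,194) beige cover on a black base, standing just right of the tester. (569,130) is a beige look-alike tipped over far to the right, and (418,222) is a blue look-alike. (448,158) is the terminal block, and the small white plug is at (357,222) in shadow. Only (397,194) fits the description.

Run:
```python
from h import *
np.set_printoptions(precision=4,suppress=True)
im,K,T=load("top0")
for n,u,v,z in [("relay",397.5,194,.031),("lookalike",569,130,.03),("blue",418,222,.03),("term",448,158,.039),("plug",357,221,.017),
  ("tc1",225,173,.04),("tc2",237,230,.04),("tc3",363,197,.04),("tc4",350,142,.04),("nest",310,180,.058),("handle",248,187,.115)]:
    p=onz(K,T,u,v,z);print(n,p,np.hypot(p[0],p[1]))
hsv=cv2.cvtColor(im,cv2.COLOR_BGR2HSV)
print(hsv[185:205,388:406,1])
_,K,T=load("wrist0")
o=ctrl.get_obs()
from scipy.spatial.transform import Rotation as R
Rt=R.from_euler('xyz',o["orientation"],degrees=True).as_matrix()
print("cam in tool",Rt.T@(T[:3,3]-o["tool_pos"]),Rt.T@T[:3,:3]); print(Rt)
print(proj(K,T,o["tool_pos"]))
```

```text
relay [ 0.4763 -0.1959  0.031 ] 0.5149659897603632
lookalike [ 0.6436 -0.6766  0.03  ] 0.9338644599162312
blue [ 0.3999 -0.2461  0.03  ] 0.4695487901839703
term [ 0.5702 -0.3357  0.039 ] 0.661704410427817
plug [ 0.4075 -0.0859  0.017 ] 0.4164129129922926
tc1 [0.5431 0.2667 0.04  ] 0.6050422666189015
tc2 [0.3888 0.2324 0.04  ] 0.4529694869011344
tc3 [ 0.4688 -0.102   0.04  ] 0.4798199373123515
tc4 [ 0.6213 -0.073   0.04  ] 0.6255861440559024
nest [0.5145 0.0375 0.058 ] 0.5159066333510843
handle [0.4886 0.1895 0.115 ] 0.5240259463448456
[[21 16 19 21 30 47 45 49 50 48 48 48 54 48 34 21 14 19]
 [20 18 16 23 42 54 50 48 47 42 44 42 40 38 38 22 19 21]
 [15 21 13 29 46 50 33 29 20 20 18 18 19 16 35 23 22 20]
 [18 18 22 39 44 41 13 11  9  6  6 12 11  9 31 19 20 19]
 [17 18 26 28 42 44 18 14 10  7  8 11 10  4 27 19 19 19]
 [16 17 13 30 40 49 22 11  8  4  6  3  3  1 28 22 16 18]
 [17 20 22 24 35 50 20  9  6  1  3  3  6  3 21 22 18 19]
 [20 18 19 20 34 46 28 15  8  1  4  1  3  3 27 24 18 17]
 [20 19 19 18 32 44 33  8  0  1  1  6  1  2 25 27 16 17]
 [17 17 19 24 47 48 31  8  6  1  7  8  7  6 18 31 20 17]
 [22 18 19 17 29 45 36 11  3  6  7  2  2  5 10 30 23 17]
 [18 19 20 11 35 36 42 14  2  4  7  1  9  6  1 32 25 18]
 [18 17 23 23 30 50 49 16 12  8  5  4  7  7  1 32 22 17]
 [17 17 19 22 40 41 46 18 11  6  6  1  6  4  3 31 22 20]
 [18 16 20 24 26 30 49 23 12  9 12  9  8 11 13 42 24 21]
 [20 24 21 20 26 52 45 45 35 39 39 38 46 45 48 51 30 21]
 [22 20 19 14 34 42 52 55 53 55 55 53 50 50 51 52 29 27]
 [17 18 18 17 26 28 48 55 57 51 59 56 54 51 51 43 25 19]
 [15 19 17 16 24 41 40 43 45 46 43 52 42 40 31 25 19 22]
 [24 18 19 21 18 18 31 23 31 28 24 28 18 17 28 24 19 23]]
cam in tool [ 0.0818  0.0005 -0.1579] [[ 0.0014 -0.9545 -0.2983]
 [ 1.      0.0014  0.0001]
 [ 0.0003 -0.2983  0.9545]]
[[-0.9401 -0.3408 -0.0006]
 [-0.3408  0.9401  0.0012]
 [ 0.0001  0.0013 -1.    ]]
[321.0487 248.9777]
```

The manual's scale: shifts go in shares of 40 cm and turns go in shares of 4 rad. Converting my numbers, -32 cm / 40 = -0.8, -28 cm / 40 = -0.7, 15 degrees / 229.1831 = 0.0654.

>>> send_rows --plan '[[[-0.1,0.0875,0.0075,0,0,0.0087],[-0.2,0.175,0.015,0,0,0.0175],[-0.3,0.2625,0.0225,0,0,0.0262],[-0.4,0.35,0.03,0,0,0.0349],[-0.5,0.4375,0.0375,0,0,0.0436],[-0.6,0.525,0.045,0,0,0.0524],[-0.7,0.6125,0.0525,0,0,0.0611],[-0.8,0.7,0.065,0,0,0.0654]]]'

```text
clock: 0.82
tool_pos: [0.3912, -0.3413, 0.2072]
orientation: [-180.0, 0.0, -175.2]
force: [0.8, -1.1, 0.6]
opening: 0.0875
gripper_force: 0.0
```

```bash
cat >> h.py <<'E'
from scipy.spatial.transform import Rotation as R
np.set_printoptions(precision=4,suppress=True)
def go(p,yaw,tilt=(180,0)):
    "shift (cm) and turn (deg) in tool axes to reach world TCP p, tool down with yaw"
    o=ctrl.get_obs(); A=R.from_euler('xyz',o["orientation"],degrees=True)
    B=R.from_euler('xyz',[tilt[0],tilt[1],yaw],degrees=True)
    print("t",round(o["clock"],2),"at",o["tool_pos"],o["orientation"],"q6",o["joint_pos"][5],"F",o["force"])
    print("shift",A.inv().apply(np.array(p)-o["tool_pos"])*100,"turn",(A.inv()*B).as_rotvec(degrees=True))
E
python3 -c "
from h import *
go([.476,-.196,.2],-175)"
```

```text
t 0.82 at [ 0.3912 -0.3413  0.2072] [-179.9954    0.0165 -175.192 ] q6 -65.76550228252064 F [ 0.8021 -1.0585  0.6229]
shift [-9.665  13.771   0.7179] turn [-0.0047  0.0165 -0.192 ]
```

>>> send_rows --plan '[[[0,0,0,0,0,0],[0,0,0,0,0,0]]]'

```text
clock: 0.98
tool_pos: [0.3919, -0.3412, 0.2073]
orientation: [180.0, 0.0, -174.8]
force: [-0.6, -0.2, 1.2]
opening: 0.0877
gripper_force: 0.0
```

```bash
python3 -c "
from h import *
go([.476,-.196,.2],-175)"
```

```text
t 0.98 at [ 0.3919 -0.3412  0.2073] [ 179.9961    0.01   -174.8149] q6 -65.41724206760749 F [-0.5894 -0.2395  1.2338]
shift [-9.6905 13.704   0.7278] turn [0.0039 0.01   0.1851]
```

In the tool's units: 13.7 cm / 40 = 0.3425, 11.2 cm / 40 = 0.28.

>>> send_rows --plan '[[[-0.05,0.07,0.0025,0,0,0],[-0.1,0.14,0.0075,0,0,0],[-0.15,0.21,0.0125,0,0,0],[-0.2,0.28,0.015,0,0,0],[-0.2425,0.3425,0.0175,0,0,0],[-0.2425,0.3425,0.0175,0,0,0],[-0.2425,0.3425,0.0175,0,0,0],[-0.2425,0.3425,0.0175,0,0,0]]]'

```text
clock: 1.65
tool_pos: [0.4753, -0.1992, 0.2]
orientation: [-180.0, -0.0, -175.1]
force: [-0.4, -0.3, 0.2]
opening: 0.0879
gripper_force: 0.0
```

Run:
```python
from h import *
snap("wrist","wrist1"); snap("top","top1"); go([.476,-.196,.2],-175)
```

```text
t 1.75 at [ 0.4751 -0.1995  0.2001] [-179.9987   -0.022  -175.1631] q6 -84.23690958086553 F [-0.2671 -0.4713 -0.7075]
shift [-0.1245  0.3451  0.0083] turn [-0.0013 -0.022  -0.1631]
```

View pics/wrist1.png

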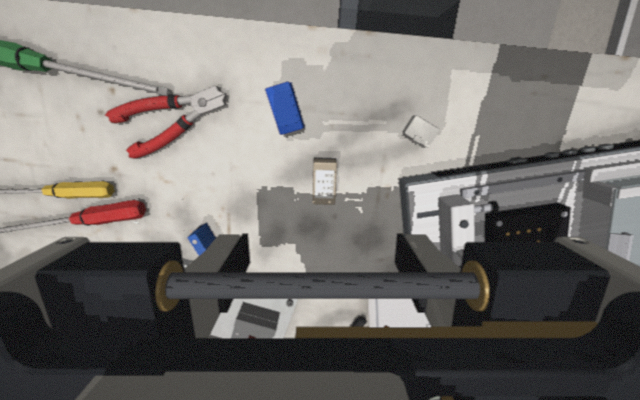

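The wrist view shows the relay at (325,180), long axis near vertical. White plug is at (421,130), blue look-alike at (285,108), tester to the right with the nest at about (525,228).

```bash
cat >> h.py <<'E'
def beige(im,box):
    x0,y0,x1,y1=box; c=im[y0:y1,x0:x1]; h=cv2.cvtColor(cv2.GaussianBlur(c,(3,3),0),cv2.COLOR_BGR2HSV)
    m=((h[...,1]>38)&(h[...,0]>5)&(h[...,0]<30)&(h[...,2]>50)).astype(np.uint8)
    m=cv2.morphologyEx(m,cv2.MORPH_CLOSE,np.ones((3,3)))
    cs,_=cv2.findContours(m,cv2.RETR_EXTERNAL,cv2.CHAIN_APPROX_NONE)
    k=max(cs,key=lambda q:cv2.contourArea(cv2.convexHull(q))); r=cv2.minAreaRect(k+np.array([x0,y0],np.int32))
    return r,cv2.boxPoints(r)
E
python3 - <<'E'
from h import *
im,K,T=load("wrist1"); r,b=beige(im,(300,140,350,220)); print(r);
P=np.array([onz(K,T,*p,.031) for p in b]); print(P,P.mean(0),np.linalg.norm(P-np.roll(P,1,0),axis=1))
im2,K2,T2=load("top1")
im0,K0,T0=load("top0"); r0,b0=beige(im0,(385,178,410,212)); print(r0); P0=np.array([onz(K0,T0,*p,.031) for p in b0]);print(P0,P0.mean(0))
print(tri([ray(K,T,*r[0]),ray(K0,T0,*r0[0])]))
hv=cv2.cvtColor(im,cv2.COLOR_BGR2HSV)
print(hv[150:212,325]); print(hv[175,305:345])
E
```

```text
((325.0, 164.0), (10.0, 22.0), 90.0)
[[ 0.4507 -0.2101  0.031 ]
 [ 0.4485 -0.1854  0.031 ]
 [ 0.46   -0.1842  0.031 ]
 [ 0.4622 -0.2092  0.031 ]] [ 0.4553 -0.1972  0.031 ] [0.0115 0.0249 0.0115 0.0251]
((397.40576171875, 193.96311950683594), (18.650362014770508, 10.049468040466309), 84.80557250976562)
[[ 0.5008 -0.1813  0.031 ]
 [ 0.5027 -0.2083  0.031 ]
 [ 0.4521 -0.2099  0.031 ]
 [ 0.4502 -0.1831  0.031 ]] [ 0.4765 -0.1956  0.031 ]
(array([ 0.4687, -0.1977,  0.0152]), [np.float64(0.010228307773936917), np.float64(0.01022830777393698)])
[[ 18  14 177]
 [ 20  14 159]
 [ 19  18 152]
 [ 15  14 151]
 [ 18  17 149]
 [ 21  17 149]
 [ 23  14 144]
 [ 10  13 116]
 [ 24  16  80]
 [ 17  48  74]
 [ 19  46  88]
 [ 16  47 104]
 [ 18  47 136]
 [ 17  45 185]
 [ 18  49 182]
 [ 17  50 183]
 [ 18  47 180]
 [ 17  46 178]
 [ 18  48 181]
 [ 18  37 184]
 [ 15  10 204]
 [113   5 226]
 [110   3 229]
 [  0   0 220]
 [  8   5 203]
 [ 15   8 200]
 [ 20   4 206]
 [ 75   2 222]
 [108   6 230]
 [105   4 227]
 [ 90   1 221]
 [ 60   1 220]
 [ 60   1 224]
 [120   3 226]
 [114   6 229]
 [113   4 229]
 [120   2 224]
 
[... 275 characters left out ...]
 21 121]
 [ 15  17 123]
 [ 20  19 124]
 [ 18  10 124]
 [ 15  16 127]
 [ 19  16 125]
 [ 23   9 118]]
[[ 15  15 170]
 [ 19  17 167]
 [ 21  15 166]
 [ 17  14 166]
 [ 18  15 169]
 [ 16  20 170]
 [ 19  17 165]
 [ 16  19 148]
 [ 16  39 155]
 [ 17  38 186]
 [ 14  19 206]
 [120   1 220]
 [105   4 229]
 [120   4 229]
 [113   4 229]
 [113   4 230]
 [114   6 229]
 [105   4 229]
 [105   4 227]
 [  0   0 215]
 [ 15   8 200]
 [ 15   8 186]
 [ 15   8 190]
 [ 13   9 203]
 [ 15   5 205]
 [ 24   6 198]
 [ 20   4 180]
 [ 25   8 193]
 [ 23  11 207]
 [ 19  25 194]
 [ 19  39 175]
 [ 18  30 169]
 [ 18  17 180]
 [ 19  15 192]
 [ 27  14 203]
 [ 21  16 208]
 [ 18  15 206]
 [ 18  16 205]
 [ 15  18 203]
 [ 18  15 200]]
```

```bash
cat >> h.py <<'E'
def beige(im,box,vmin=96):
    x0,y0,x1,y1=box; c=im[y0:y1,x0:x1]; h=cv2.cvtColor(c,cv2.COLOR_BGR2HSV)
    m=((h[...,1]>30)&(h[...,0]>5)&(h[...,0]<30)&(h[...,2]>vmin)).astype(np.uint8)
    n,l,st,_=cv2.connectedComponentsWithStats(m,connectivity=8)
    for i in range(1,n):
        if st[i,4]<5: m[l==i]=0
    r=cv2.minAreaRect(cv2.findNonZero(m)+np.array([x0,y0],np.int32))
    return r,cv2.boxPoints(r)
E
python3 - <<'E'
from h import *
im,K,T=load("wrist1"); r,b=beige(im,(300,150,350,215)); print(r);
P=np.array([onz(K,T,*p,.031) for p in b]); print(P,P.mean(0),np.linalg.norm(P-np.roll(P,1,0),axis=1))
im0,K0,T0=load("top0"); r0,b0=beige(im0,(385,178,410,212)); print(r0); P0=np.array([onz(K0,T0,*p,.031) for p in b0]);print(P0,P0.mean(0))
c0=onz(K0,T0,397.9,194,.031)
print(tri([ray(K,T,*r[0]),ray(K0,T0,*r0[0])]))
# tester clues: dark nest block in the top view
go([.476,-.196,.1],-176)
E
```

```text
((324.1197204589844, 182.45053100585938), (23.25510597229004, 43.09033966064453), 1.5074357986450195)
[[ 0.504  -0.2084  0.031 ]
 [ 0.4526 -0.2111  0.031 ]
 [ 0.451  -0.1848  0.031 ]
 [ 0.5024 -0.1809  0.031 ]] [ 0.4775 -0.1963  0.031 ] [0.0276 0.0515 0.0264 0.0515]
((397.8975830078125, 193.37294006347656), (18.83143424987793, 9.687323570251465), 84.80557250976562)
[[ 0.5027 -0.1832  0.031 ]
 [ 0.5045 -0.2092  0.031 ]
 [ 0.4534 -0.2108  0.031 ]
 [ 0.4516 -0.185   0.031 ]] [ 0.478  -0.1971  0.031 ]
(array([ 0.4771, -0.1965,  0.0324]), [np.float64(0.0005783830468416637), np.float64(0.0005783830468417378)])
t 1.75 at [ 0.4751 -0.1995  0.2001] [-179.9987   -0.022  -175.1631] q6 -84.23690958086553 F [-0.2671 -0.4713 -0.7075]
shift [-0.1283  0.3454 10.0083] turn [-0.0015 -0.022   0.8369]
```

In the tool's units: 12 cm / 40 = 0.3, 11 cm / 40 = 0.275, 1.5 degrees / 229.1831 = 0.0065.

>>> send_rows --plan '[[[-0.005,0.0075,0.075,0,0,0.0035],[-0.005,0.0075,0.15,0,0,0.0065],[-0.005,0.0075,0.225,0,0,0.0065],[-0.005,0.0075,0.275,0,0,0.0065],[-0.005,0.0075,0.3,0,0,0.0065],[-0.005,0.0075,0.3,0,0,0.0065],[-0.005,0.0075,0.3,0,0,0.0065],[-0.005,0.0075,0.3,0,0,0.0065]]]'

```text
clock: 2.42
tool_pos: [0.4783, -0.1958, 0.0815]
orientation: [-180.0, 0.1, -176.6]
force: [0.2, -0.1, 0.5]
opening: 0.0876
gripper_force: 0.0
```

Run:
```python
from h import *
im,K,T=snap("wrist","wrist2"); r,b=beige(im,(240,60,400,240)); print(r)
P=np.array([onz(K,T,*p,.031) for p in b]); print(P,P.mean(0),np.linalg.norm(P-np.roll(P,1,0),axis=1))
go([.4775,-.1965,.0135],-176.7)
```

```text
((321.0, 211.5), (55.0, 36.0), 90.0)
[[ 0.4521 -0.2112  0.031 ]
 [ 0.4505 -0.1846  0.031 ]
 [ 0.4951 -0.1811  0.031 ]
 [ 0.4968 -0.2093  0.031 ]] [ 0.4736 -0.1966  0.031 ] [0.0447 0.0266 0.0447 0.0283]
t 2.47 at [ 0.4785 -0.1956  0.0817] [-179.9724    0.1463 -176.5805] q6 -86.15747006802965 F [-0.6065 -0.6322 -0.0543]
shift [ 0.119  -0.0809  6.8185] turn [-0.0274  0.1464  0.1194]
```

In the tool's units: 6.7 cm / 40 = 0.1675, 6.3 cm / 40 = 0.1575.

>>> send_rows --plan '[[[0.0025,-0.0025,0.05,0,0,0],[0.0025,-0.0025,0.1,0,0,0],[0.0025,-0.0025,0.1375,0,0,0],[0.0025,-0.0025,0.1575,0,0,0],[0.0025,-0.0025,0.1675,0,0,0],[0.0025,-0.0025,0.1675,0,0,0],[0.0025,-0.0025,0.1675,0,0,0]]]'

```text
clock: 3.05
tool_pos: [0.4772, -0.1964, 0.014]
orientation: [-180.0, 0.1, -176.6]
force: [0.1, -0.4, 0.5]
opening: 0.0879
gripper_force: 0.0
```

>>> send_rows --plan '[[[0,0,0,0,0,0],[0,0,0,0,0,0]]]'

```text
clock: 3.22
tool_pos: [0.4772, -0.1963, 0.0141]
orientation: [-180.0, 0.1, -176.6]
force: [-0.1, -0.4, 0.0]
opening: 0.0876
gripper_force: 0.0
```

Good pose. Close.

>>> send_rows --plan '[[[0,0,0,0,0,0],[0,0,0,0,0,0],[0,0,0,0,0,0],[0,0,0,0,0,0],[0,0,0,0,0,0],[0,0,0,0,0,0],[0,0,0,0,0,0],[0,0,0,0,0,0]]]' --fingers 0.0

```text
clock: 3.88
tool_pos: [0.4764, -0.1963, 0.0131]
orientation: [-180.0, -0.0, -176.6]
force: [-0.6, 0.1, 0.1]
opening: 0.0397
gripper_force: 0.0
```

>>> send_rows --plan '[[[0,0,0,0,0,0],[0,0,0,0,0,0],[0,0,0,0,0,0],[0,0,0,0,0,0],[0,0,0,0,0,0],[0,0,0,0,0,0]]]'

```text
clock: 4.38
tool_pos: [0.4764, -0.1963, 0.0131]
orientation: [180.0, -0.0, -176.6]
force: [0.6, 0.2, -0.6]
opening: 0.0281
gripper_force: 30.0
```

In the tool's units: -21 cm / 40 = -0.525, -19 cm / 40 = -0.475, -34 degrees / 229.1831 = -0.1484.

>>> send_rows --plan '[[[0,0,-0.025,0,0,0],[0,0,-0.1,0,0,0],[0,0,-0.175,0,0,-0.0218],[0,0,-0.25,0,0,-0.0436],[0,0,-0.325,0,0,-0.0698],[0,0,-0.4,0,0,-0.096],[0,0,-0.475,0,0,-0.1222],[0,0,-0.525,0,0,-0.1484]]]'

```text
clock: 5.05
tool_pos: [0.4769, -0.1965, 0.2273]
orientation: [-179.8, 0.1, -142.3]
force: [0.8, 0.1, 0.4]
opening: 0.0277
gripper_force: 30.0
```

Run:
```python
from h import *
go([.5145,.0375,.22],-77)
```

```text
t 5.05 at [ 0.4769 -0.1965  0.2273] [-179.8375    0.1455 -142.2559] q6 -51.73747272611758 F [0.8233 0.0772 0.4303]
shift [-17.2972  16.2045   0.7235] turn [ -0.2273   0.0369 -65.256 ]
```

In the tool's units: -17.3 cm / 40 = -0.4325, 16.2 cm / 40 = 0.405, -48 degrees / 229.1831 = -0.2094.

>>> send_rows --plan '[[[-0.055,0.05,0.0025,0,0,-0.0262],[-0.11,0.1,0.005,0,0,-0.0524],[-0.165,0.15,0.0075,0,0,-0.0785],[-0.22,0.2,0.01,0,0,-0.1047],[-0.275,0.25,0.0125,0,0,-0.1309],[-0.325,0.3,0.015,0,0,-0.1571],[-0.375,0.35,0.0175,0,0,-0.1833],[-0.4325,0.405,0.0175,0,0,-0.2094]]]'

```text
clock: 5.72
tool_pos: [0.5148, 0.0385, 0.2168]
orientation: [-180.0, 0.0, -94.3]
force: [0.7, -0.6, -0.7]
opening: 0.0278
gripper_force: 30.0
```

Run:
```python
from h import *
go([.5145,.0375,.22],-77)
```

```text
t 5.72 at [0.5148 0.0385 0.2168] [-179.9946    0.0108  -94.2881] q6 -30.371915076714103 F [ 0.7285 -0.5821 -0.7487]
shift [ 0.1052  0.02   -0.3155] turn [ -0.007    0.0099 -17.2881]
```

In the tool's units: -0.3 cm / 40 = -0.0075, -17.3 degrees / 229.1831 = -0.0755.

>>> send_rows --plan '[[[0,0,-0.0075,0,0,-0.0262],[0,0,-0.0075,0,0,-0.0524],[0,0,-0.0075,0,0,-0.0755],[0,0,-0.0075,0,0,-0.0755],[0,0,-0.0075,0,0,-0.0755]]]'

```text
clock: 6.13
tool_pos: [0.5152, 0.0375, 0.2197]
orientation: [-180.0, 0.0, -77.4]
force: [-0.1, -0.7, -0.5]
opening: 0.028
gripper_force: 30.0
```

Run:
```python
from h import *
snap("wrist","wrist3"); snap("side","side3"); go([.5145,.0375,.22],-77)
```

```text
t 6.23 at [0.5152 0.0373 0.2195] [-179.9938    0.0041  -77.4551] q6 -13.388153845718696 F [-0.2779 -0.0641 -0.923 ]
shift [-0.0357  0.064  -0.0541] turn [-0.0062  0.004  -0.4551]
```

View pics/wrist3.png

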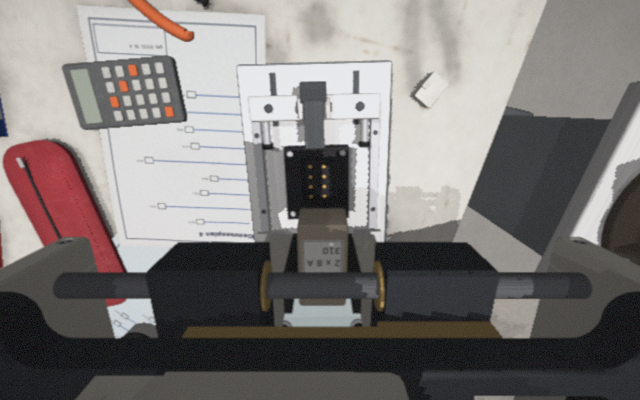

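The wrist view shows the held relay at (323,255), the black nest at (318,182) with screws near (290,155) and (344,153), the latch pawl at (315,115), and the white plug at (432,90). I'll shift 4 cm for a second view.

In the tool's units: -4 cm / 40 = -0.1, -2 cm / 40 = -0.05.

>>> send_rows --plan '[[[-0.05,0,0,0,0,0],[-0.1,0,0,0,0,0],[-0.1,0,0,0,0,0],[-0.1,0,0,0,0,0]]]'

```text
clock: 6.57
tool_pos: [0.5064, 0.0769, 0.2193]
orientation: [-180.0, 0.0, -77.3]
force: [0.9, -0.4, -0.5]
opening: 0.0278
gripper_force: 30.0
```

Run:
```python
from h import *
a=load("wrist3")[0]; b,_,_=snap("wrist","wrist4"); go([.5145,.0375,.22],-77)
f=lambda c:cv2.resize(c,None,fx=5,fy=5,interpolation=cv2.INTER_CUBIC)
cv2.imwrite("pics/crop2.png",np.hstack([f(a[130:230,278:358]),f(b[80:180,278:358])]))
```

```text
t 6.62 at [0.5065 0.0765 0.2193] [179.9992  -0.0052 -77.3132] q6 -17.893950416049194 F [ 0.1029 -0.2756 -0.0336]
shift [ 3.9774  0.0752 -0.0713] turn [ 0.0008 -0.0052 -0.3132]
```

View pics/crop2.png

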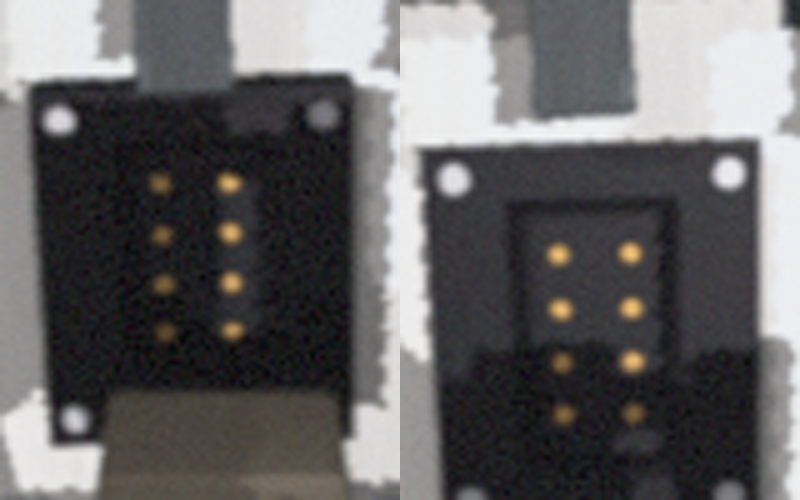

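Crop: gold contacts on the pocket floor (2x4) at about x 310-325, y 131-163 in the second view, screws on the rim corners and the pocket walls clearly visible.

```bash
cat >> h.py <<'E'
def blobs(im,box,gold):
    x0,y0,x1,y1=box; c=cv2.resize(im[y0:y1,x0:x1],None,fx=4,fy=4,interpolation=cv2.INTER_CUBIC)
    h=cv2.cvtColor(c,cv2.COLOR_BGR2HSV)
    m=((h[...,1]>90)&(h[...,2]>65)&(h[...,0]>8)&(h[...,0]<30)) if gold else (h[...,2]>90)
    n,l,st,ce=cv2.connectedComponentsWithStats(m.astype(np.uint8))
    return [(round(x0+(ce[i][0]+.5)/4-.5,2),round(y0+(ce[i][1]+.5)/4-.5,2),st[i,4]) for i in range(1,n) if st[i,4]>50 and st[i,4]<900]
E
python3 - <<'E'
from h import *
V=[]
for f,bx,bs in (("wrist3",(300,160,332,202),(282,148,350,220)),("wrist4",(300,124,332,170),(282,110,350,185))):
    im,K,T=load(f); g=blobs(im,bx,True); s=blobs(im,bs,False); print(f,g,"\n s",s); V.append((K,T,g))
    if len(g)==8:
        P=np.array([onz(K,T,u,v,.046) for u,v,_ in g]); c=P.mean(0); print("floor",c)
        d=P-c; w,e=np.linalg.eigh(d[:,:2].T@d[:,:2]); a=np.degrees(np.arctan2(e[1,1],e[0,1])); print("axis",a)
    for u,v,_ in s: print("   scr",onz(K,T,u,v,.058))
if all(len(v[2])==8 for v in V):
    Z=[]
    for p,q in zip(sorted(V[0][2],key=lambda t:(round(t[1]/5),t[0])),sorted(V[1][2],key=lambda t:(round(t[1]/5),t[0]))):
        X,r=tri([ray(*V[0][:2],*p[:2]),ray(*V[1][:2],*q[:2])]); Z.append(X)
    print(np.array(Z),np.mean(Z,0))
E
```

```text
wrist3 [(np.float64(323.37), np.float64(165.99), np.int32(274)), (np.float64(309.61), np.float64(166.26), np.int32(202)), (np.float64(323.5), np.float64(176.06), np.int32(280)), (np.float64(309.97), np.float64(176.52), np.int32(176)), (np.float64(323.73), np.float64(186.05), np.int32(264)), (np.float64(310.34), np.float64(186.4), np.int32(193)), (np.float64(324.12), np.float64(195.7), np.int32(225)), (np.float64(310.66), np.float64(196.07), np.int32(109))] 
 s [(np.float64(349.2), np.float64(157.64), np.int32(196)), (np.float64(342.24), np.float64(152.35), np.int32(330)), (np.float64(289.38), np.float64(153.57), np.int32(568)), (np.float64(323.43), np.float64(166.26), np.int32(252)), (np.float64(309.63), np.float64(166.31), np.int32(107)), (np.float64(349.23), np.float64(176.55), np.int32(109)), (np.float64(323.72), np.float64(176.03), np.int32(272)), (np.float64(310.0), np.float64(176.53), np.int32(81)), (np.float64(349.25), np.float64(193.62), np.int32(163)), (np.float64(323.96), np.float64(186.07), np.int32(258)), (np.float64(310.29), np.float64(186.38), np.int32(102)), (np.float6
[... 1797 characters left out ...]
.84), np.float64(179.87), np.int32(319))]
floor [0.5196 0.0413 0.046 ]
axis 104.14111401069283
   scr [0.4904 0.013  0.058 ]
   scr [0.4998 0.0003 0.058 ]
   scr [0.5562 0.0144 0.058 ]
   scr [0.5164 0.021  0.058 ]
   scr [0.5314 0.0247 0.058 ]
   scr [0.5136 0.0323 0.058 ]
   scr [0.5285 0.036  0.058 ]
   scr [0.5108 0.0434 0.058 ]
   scr [0.5258 0.0472 0.058 ]
   scr [0.508  0.0547 0.058 ]
   scr [0.523  0.0584 0.058 ]
   scr [0.4829 0.0682 0.058 ]
   scr [0.5392 0.0823 0.058 ]
[[0.5317 0.0257 0.0461]
 [0.5162 0.0218 0.0469]
 [0.5287 0.0373 0.047 ]
 [0.5133 0.0336 0.0455]
 [0.5259 0.0488 0.0472]
 [0.5104 0.0453 0.0456]
 [0.523  0.0605 0.0467]
 [0.5074 0.0568 0.0459]] [0.5196 0.0412 0.0464]
```

Run:
```python
from h import *
im,K,T=load("wrist4"); o=ctrl.get_obs(); A=R.from_euler('xyz',o["orientation"],degrees=True).as_matrix()
for dx in (-.0011,):
  for x,y,z in ((.026,-.014,.0131),(.026,.014,.0131),(.026,-.014,-.0179),(.026,.014,-.0179)):
    print((x,y,z),proj(K,T,o["tool_pos"]+A@[x+dx,y,z]))
g=cv2.cvtColor(im,cv2.COLOR_BGR2HSV)
g=cv2.GaussianBlur(im,(1,1),0).astype(int).sum(2)
for r in (212,216,220,224): print(r,g[r,292:304],g[r,340:352])
for c in (305,312,320,328,336): print(c,g[200:216,c])
h=cv2.cvtColor(im,cv2.COLOR_BGR2HSV); print(h[205:240:5,296:350:6].tolist())
```

```text
(0.026, -0.014, 0.0131) [298.1127 200.5508]
(0.026, 0.014, 0.0131) [343.4008 200.6189]
(0.026, -0.014, -0.0179) [293.405  219.0299]
(0.026, 0.014, -0.0179) [347.6142 219.1099]
212 [565 553 559 562 567 563 499 378 247 199 199 200] [207 232 210 210 245 344 478 565 576 569 565 563]
216 [548 565 557 555 567 547 458 298 220 212 218 224] [221 227 233 223 238 286 453 556 576 569 568 565]
220 [561 549 560 566 553 504 370 249 216 227 217 216] [240 248 242 235 226 240 318 473 554 574 564 564]
224 [559 555 551 544 515 402 271 231 225 230 229 230] [280 279 276 268 272 254 264 366 495 561 574 567]
305 [396 427 434 418 343 236 139  98 150 210 218 223 218 217 217 195]
312 [342 332 343 337 321 236 123  99 149 204 212 220 209 218 202 210]
320 [331 338 336 339 320 248 140 103 151 211 207 203 209 201 212 208]
328 [329 328 324 332 312 243 140 112 151 186 200 205 203 206 207 220]
336 [361 418 413 357 328 239 132 113 163 204 210 213 229 219 225 230]
[[[0, 0, 114], [30, 7, 77], [0, 0, 77], [150, 3, 78], [0, 6, 84], [150, 3, 82], [30, 3, 77], [30, 7, 78], [15, 5, 98]], [[98, 11, 180], [20, 42, 73], [22, 51, 75], [19, 37, 76], [15, 47, 76], [21, 46, 77], [16, 43, 77], [13, 38, 81], [18, 36, 71]], [[94, 11, 190], [16, 43, 77], [21, 33, 77], [16, 36, 77], [14, 37, 75], [14, 45, 73], [15, 37, 83], [13, 37, 82], [14, 46, 83]], [[90, 11, 187], [14, 42, 79], [21, 44, 76], [14, 36, 79], [19, 50, 81], [21, 46, 78], [16, 40, 83], [11, 47, 87], [18, 38, 81]], [[94, 12, 168], [20, 42, 92], [15, 39, 91], [18, 42, 90], [18, 41, 94], [19, 48, 90], [20, 43, 118], [20, 48, 117], [21, 42, 114]], [[99, 11, 166], [14, 37, 89], [15, 43, 94], [21, 48, 90], [16, 37, 90], [17, 38, 93], [17, 48, 95], [15, 46, 99], [19, 44, 110]], [[45, 25, 41], [15, 41, 88], [17, 45, 90], [21, 44, 92], [16, 37, 90], [20, 43, 88], [17, 40, 89], [19, 39, 91], [19, 41, 87]]]
```

Run:
```python
from h import *
im,K,T=load("wrist1")
p=np.array([.4751,-.1995,.2001]); A=R.from_euler('xyz',[180,-.02,-175.16],degrees=True).as_matrix()
for q in ((.0095,.0438,0),(.0095,-.0438,0),(-.0095,.0438,0),(-.0095,-.0438,0),(.0095,.0438,-.04),(.0095,-.0438,-.04)): print(q,proj(K,T,p+A@q))
# nest block in top0
im,K,T=load("top0"); g=cv2.cvtColor(im,cv2.COLOR_BGR2GRAY)
c=im[155:205,280:345]; m=(cv2.cvtColor(c,cv2.COLOR_BGR2GRAY)<55).astype(np.uint8)
n,l,st,ce=cv2.connectedComponentsWithStats(m); print(st[1:],ce[1:]+[280,155])
i=1+np.argmax(st[1:,4]); r=cv2.minAreaRect(cv2.findNonZero((l==i).astype(np.uint8))+np.array([280,155],np.int32)); print(r,onz(K,T,*r[0],.058))
print("wrist nest in top:",proj(K,T,[.5196,.0413,.058]),[proj(K,T,q) for q in ([.4998,.0003,.058],[.5562,.0143,.058],[.4829,.0682,.058],[.5392,.0823,.058])])
f=cv2.resize(c,None,fx=7,fy=7,interpolation=cv2.INTER_CUBIC)
w=load("wrist1")[0][220:300,225:270]; w2=load("wrist1")[0][220:300,380:425]
f2=cv2.resize(np.hstack([w,w2]),None,fx=3.75,fy=3.75,interpolation=cv2.INTER_CUBIC)
o=np.zeros((350,800,3),np.uint8); o[:,:455]=f; o[:300,460:460+f2.shape[1]]=f2[:, :340]
cv2.imwrite("pics/crop3.png",o)
```

```text
(0.0095, 0.0438, 0) [394.9486 234.5049]
(0.0095, -0.0438, 0) [246.9576 234.1276]
(-0.0095, 0.0438, 0) [392.5446 262.9886]
(-0.0095, -0.0438, 0) [249.2685 262.6281]
(0.0095, 0.0438, -0.04) [415.6987 270.9143]
(0.0095, -0.0438, -0.04) [225.5293 270.4375]
[[ 40   0   1   2   2]
 [ 13  10  33  30 557]
 [ 46  32   1   1   1]] [[320.     155.5   ]
 [309.1131 178.9515]
 [326.     187.    ]]
((309.2735595703125, 179.2075653076172), (25.27433967590332, 29.53251838684082), 74.05460357666016) [0.5167 0.0394 0.058 ]
wrist nest in top: [308.5179 178.1529] [array([324.2713, 185.1691]), array([318.4559, 164.3877]), array([298.5032, 192.1146]), array([292.8741, 171.2589])]
```

View pics/crop3.png

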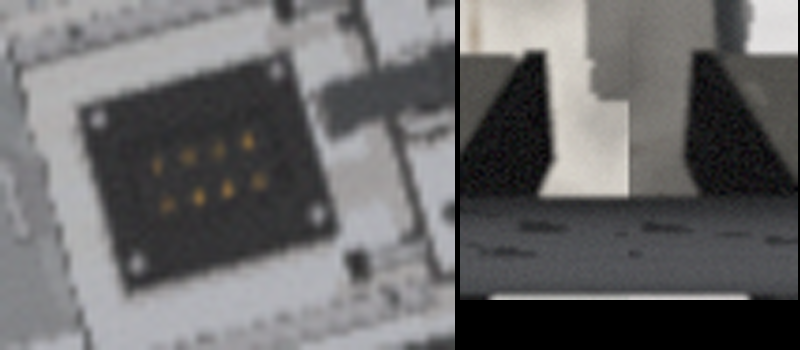

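Run:
```python
from h import *
im,K,T=load("wrist1"); c=np.array([.4775,-.1965,0]); u=R.from_euler('z',3.3,degrees=True).as_matrix()
for z in (0,.006,.031):
  for s in (-.026,.026): print(z,s,proj(K,T,c+u@[s,0,0]+[0,0,z]))
g=im.astype(int).sum(2); print(g[152:168,[318,322,326,330]].T); print(g[196:212,[318,322,326,330]].T)
im,K,T=load("wrist2"); g=im.astype(int).sum(2)
for z in (0,.006,.031): print(z,proj(K,T,c+u@[-.026,0,0]+[0,0,z]))
h=cv2.cvtColor(im,cv2.COLOR_BGR2HSV)
print(g[165:195,321]); print(h[165:195,321,1])
```

```text
0 -0.026 [324.4248 156.2246]
0 0.026 [323.1354 196.4633]
0.006 -0.026 [324.462 157.025]
0.006 0.026 [323.151 197.855]
0.031 -0.026 [324.6306 160.6595]
0.031 0.026 [323.2213 204.1513]
[[505 487 462 450 413 306 210 209 249 294 425 523 513 499 495 499]
 [464 451 448 445 433 328 210 213 239 279 385 506 509 497 493 495]
 [447 437 432 429 418 337 221 197 235 265 356 498 508 497 493 497]
 [421 422 433 427 413 335 217 205 235 249 357 485 505 506 501 500]]
[[401 372 317 291 291 295 287 291 325 366 364 367 353 340 361 351]
 [444 383 337 302 289 289 284 299 319 347 366 364 371 356 363 357]
 [473 392 339 300 284 288 285 282 294 352 360 370 363 361 360 368]
 [377 396 351 289 317 375 386 327 306 346 363 363 359 366 360 367]]
0 [321.022  174.8198]
0.006 [320.9915 176.467 ]
0.031 [320.8472 184.2728]
[459 458 456 445 432 434 430 432 432 425 408 333 196 152 197 211 216 237
 236 271 264 326 427 456 442 464 492 482 488 482]
[13 15 13 15 17 14 16 17 16 12 18 18 15 33 46 46 46 47 47 42 45 43 50 46
 48 48 48 48 49 48]
```

Run:
```python
from h import *
go([.5211,.0382,.085],-76)
```

```text
t 6.62 at [0.5065 0.0765 0.2193] [179.9992  -0.0052 -77.3132] q6 -17.893950416049194 F [ 0.1029 -0.2756 -0.0336]
shift [ 4.0528 -0.5843 13.4287] turn [ 0.0009 -0.0052 -1.3132]
```

In the tool's units: 13.4 cm / 40 = 0.335, 13 cm / 40 = 0.325, -1.3 degrees / 229.1831 = -0.0057.

>>> send_rows --plan '[[[0.05,-0.0075,0.05,0,0,-0.0057],[0.1,-0.015,0.1,0,0,-0.0057],[0.1013,-0.015,0.175,0,0,-0.0057],[0.1013,-0.015,0.2375,0,0,-0.0057],[0.1013,-0.015,0.2875,0,0,-0.0057],[0.1013,-0.015,0.325,0,0,-0.0057],[0.1013,-0.015,0.335,0,0,-0.0057],[0.1013,-0.015,0.335,0,0,-0.0057]]]'

```text
clock: 7.28
tool_pos: [0.5207, 0.0374, 0.0841]
orientation: [179.8, -0.0, -76.1]
force: [-1.0, -0.2, -0.3]
opening: 0.0276
gripper_force: 30.0
```

Run:
```python
from h import *
im,K,T=snap("wrist","wrist5"); go([.5211,.0382,.085],-76); o=ctrl.get_obs()
M=R.from_euler('z',14,degrees=True).as_matrix()
for q in ((-15.5,-27.5,58),(15.5,-27.5,58),(-36,-42,58),(36,-42,58)):
    print(q,proj(K,T,np.array([.5196,.0413,0])+M@(np.array(q)/1e3)))
f=cv2.resize(im[130:280,240:400],None,fx=5,fy=4,interpolation=cv2.INTER_CUBIC); cv2.imwrite("pics/crop4.png",f[:600])
```

```text
t 7.33 at [0.5215 0.0378 0.0853] [179.9638  -0.0228 -76.0209] q6 -11.714758070408022 F [-0.0492 -0.1564 -0.1048]
shift [-0.0459  0.0307  0.0294] turn [ 0.0362 -0.0228 -0.0209]
(-15.5, -27.5, 58) [344.2659 197.2541]
(15.5, -27.5, 58) [297.5082 197.2677]
(-36, -42, 58) [376.3917 175.8903]
(36, -42, 58) [265.3079 175.9007]
```

View pics/crop4.png

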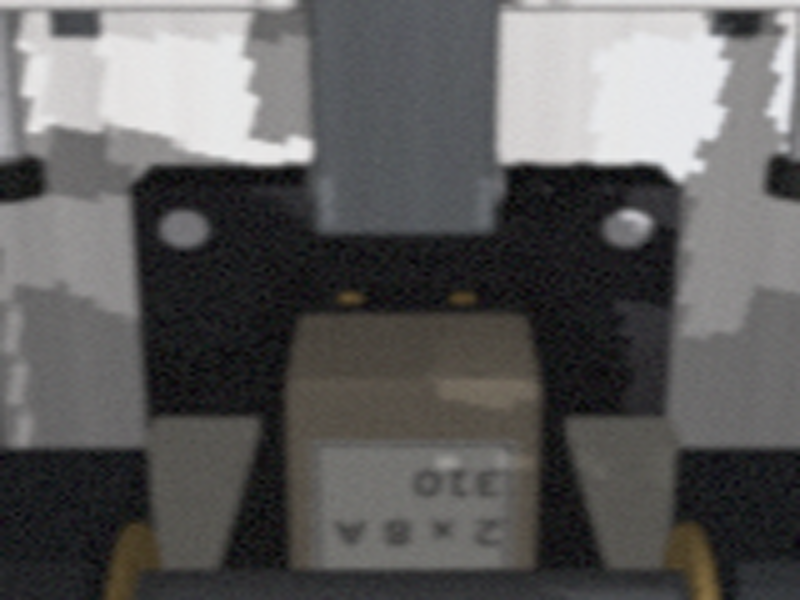

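The crop shows the relay (cols 300–346, lower edge near row 208) hanging over the pocket, two contacts at (311,204) and (332,204), and screws at (277,187) and (365,187). It is aligned to about 1 mm.

Run:
```python
from h import *
im,K,T=load("wrist5"); o=ctrl.get_obs(); zb=.0853-.0131
M=R.from_euler('z',14,degrees=True).as_matrix(); n=np.array([.5196,.0413,0])
g=im.astype(int).sum(2); print(g[198:214,[305,312,322,332,340]].T)
for row in (205.2,): print("relay edge rel nest (mm, tester xy)",1e3*(M.T@(onz(K,T,322.8,row,zb)-n)))
s=blobs(im,(265,175,380,200),False); print(s,[1e3*(M.T@(onz(K,T,u,v,.058)-n)) for u,v,_ in s])
g=blobs(im,(300,198,345,208),True); print(g,[1e3*(M.T@(onz(K,T,u,v,.046)-n)) for u,v,_ in g])
```

```text
[[ 66  68  88  75  94  62  84  91  76  90 137 188 211 199 194 204]
 [ 59  85  72  80 102 108 134 115  63 102 148 187 204 187 202 199]
 [110  87  64  79  40  70  62  62  70 106 135 184 200 200 193 195]
 [ 81  48  81  62  88 145 189 164 115  95 147 187 202 205 206 210]
 [ 71 100  80  77  59  33  68  85  59 106 145 184 213 188 203 207]]
relay edge rel nest (mm, tester xy) [ -1.1906 -26.777   72.2   ]
[(np.float64(310.01), np.float64(175.93), np.int32(61)), (np.float64(265.38), np.float64(190.19), np.int32(570)), (np.float64(314.89), np.float64(185.17), np.int32(97))] [array([  7.0441, -41.9778,  58.    ]), array([ 36.5052, -32.3803,  58.    ]), array([  3.9232, -35.7869,  58.    ])]
[(np.float64(309.5), np.float64(204.0), np.int32(127)), (np.float64(331.99), np.float64(204.1), np.int32(108))] [array([  8.1195, -18.7591,  46.    ]), array([ -7.8791, -18.6781,  46.    ])]
```

In the tool's units: 1.7 cm / 40 = 0.0425, 1.2 cm / 40 = 0.03.

>>> send_rows --plan '[[[0,-0.003,0,0,0,0],[0,-0.003,0.01,0,0,0],[0,-0.003,0.02,0,0,0],[0,-0.003,0.03,0,0,0],[0,-0.003,0.0375,0,0,0],[0,-0.003,0.0425,0,0,0],[0,-0.003,0.0425,0,0,0]]]'

```text
clock: 7.92
tool_pos: [0.5222, 0.0385, 0.0676]
orientation: [179.9, -0.0, -76.0]
force: [-0.9, 0.7, -0.1]
opening: 0.0276
gripper_force: 30.0
```

In the tool's units: 0.6 cm / 40 = 0.015, 0.45 cm / 40 = 0.0113.

>>> send_rows --plan '[[[0,0,0.0038,0,0,0],[0,0,0.0075,0,0,0],[0,0,0.0113,0,0,0],[0,0,0.015,0,0,0]]]'

```text
clock: 8.25
tool_pos: [0.5226, 0.0387, 0.0621]
orientation: [-180.0, 0.0, -76.0]
force: [0.1, -0.4, -1.2]
opening: 0.0279
gripper_force: 30.0
```

In the tool's units: 0.25 cm / 40 = 0.0063, 0.2 cm / 40 = 0.005.

>>> send_rows --plan '[[[0,0,0.0025,0,0,0],[0,0,0.005,0,0,0],[0,0,0.0063,0,0,0],[0,0,0.0063,0,0,0]]]'

```text
clock: 8.58
tool_pos: [0.5225, 0.0386, 0.0595]
orientation: [180.0, -0.0, -76.0]
force: [-0.0, -0.5, -0.1]
opening: 0.028
gripper_force: 30.0
```

>>> send_rows --plan '[[[0,0,0.0013,0,0,0],[0,0,0.0025,0,0,0],[0,0,0.0025,0,0,0]]]'

```text
clock: 8.83
tool_pos: [0.5226, 0.0386, 0.0591]
orientation: [-180.0, -0.0, -76.0]
force: [-1.9, 0.0, 4.3]
opening: 0.0277
gripper_force: 30.0
```

In the tool's units: -0.1 cm / 40 = -0.0025.

>>> send_rows --plan '[[[0,0,0,0,0,0],[0,0,-0.0025,0,0,0],[0,0,-0.0025,0,0,0],[0,0,-0.0025,0,0,0],[0,0,-0.0025,0,0,0],[0,0,-0.0025,0,0,0]]]' --fingers 0.7

```text
clock: 9.33
tool_pos: [0.5225, 0.0386, 0.0596]
orientation: [180.0, -0.0, -76.0]
force: [0.6, 0.4, 0.3]
opening: 0.0595
gripper_force: 0.0
```

In the tool's units: -16 cm / 40 = -0.4, -15 cm / 40 = -0.375.

>>> send_rows --plan '[[[0,0,-0.025,0,0,0],[0,0,-0.075,0,0,0],[0,0,-0.15,0,0,0],[0,0,-0.225,0,0,0],[0,0,-0.3,0,0,0],[-0.05,0,-0.375,0,0,0],[-0.1,0,-0.4,0,0,0],[-0.1,0,-0.4,0,0,0]]]'

```text
clock: 10.0
tool_pos: [0.5142, 0.0798, 0.2242]
orientation: [-179.6, 0.1, -75.9]
force: [0.7, -0.2, -0.7]
opening: 0.0613
gripper_force: 0.0
```

Run:
```python
from h import *
im,K,T=snap("wrist","wrist6"); snap("top","top6"); go([.5211,.0382,.085],-76)
f=cv2.resize(im[0:240,200:440],None,fx=2.5,fy=2.5,interpolation=cv2.INTER_CUBIC); cv2.imwrite("pics/crop5.png",f)
n=np.array([.5196,.0413,0]); M=R.from_euler('z',14,degrees=True).as_matrix()
print([proj(K,T,n+M@(np.array(q)/1e3)) for q in ((-14,-26,77),(14,-26,77),(14,26,77),(-14,26,77))])
```

```text
t 10.1 at [0.5127 0.078  0.2207] [-179.9022    0.0374  -75.8965] q6 -16.237908165652627 F [-0.1049  0.5297 -0.0234]
shift [ 4.0712  0.1825 13.5719] turn [-0.0978  0.0375  0.1035]
[array([340.1538, 123.1109]), array([312.6316, 123.0115]), array([312.9478, 173.0531]), array([339.094 , 173.1737])]
```

View pics/crop5.png

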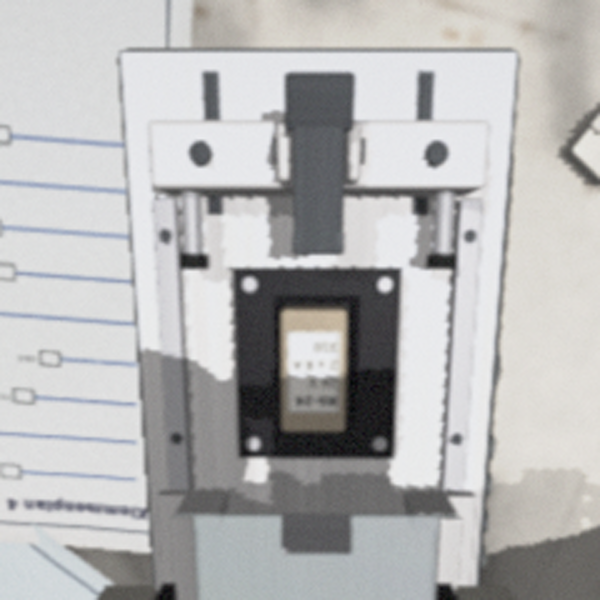

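The crop shows the relay squarely in the pocket. Its top-face corners (312,123) to (339,173) match the prediction for z = 77 mm within 1 px, so it is seated. I'll move over to the handle with the fingers shut.

In the tool's units: -17.8 cm / 40 = -0.445, -15 cm / 40 = -0.375.

>>> send_rows --plan '[[[-0.0625,0,0,0,0,0],[-0.125,0,0,0,0,0],[-0.1875,0.0025,0,0,0,0],[-0.25,0.0025,0,0,0,0],[-0.3125,0.005,0,0,0,0],[-0.375,0.005,0,0,0,0],[-0.445,0.005,0,0,0,0],[-0.445,0.005,0,0,0,0]]]' --fingers 0.0

```text
clock: 10.77
tool_pos: [0.467, 0.2521, 0.2186]
orientation: [179.9, -0.0, -75.9]
force: [0.2, 0.1, 0.1]
opening: 0.0135
gripper_force: 0.0
```

Run:
```python
from h import *
im,K,T=snap("wrist","wrist7"); go([.4676,.2499,.22],-76); print(ctrl.get_obs()["opening"])
cv2.imwrite("pics/crop6.png",cv2.resize(im[40:260,180:460],None,fx=2.5,fy=2.5))
for y in (108,119,130): print(y,proj(K,T,np.array([.5063,.0947,0])+R.from_euler('z',14,degrees=True).as_matrix()@[0,y/1e3,.115]))
```

```text
t 10.82 at [0.4671 0.2506 0.2186] [179.8964  -0.0643 -75.8512] q6 -35.267083744697224 F [-0.3718 -0.2971  0.6503]
shift [ 0.0786 -0.0311 -0.1396] turn [ 0.1035 -0.0644  0.1488]
0.009568305529743682
108 [321.1295 138.1925]
119 [321.0959 150.6422]
130 [321.0632 162.7836]
```

View pics/crop6.png

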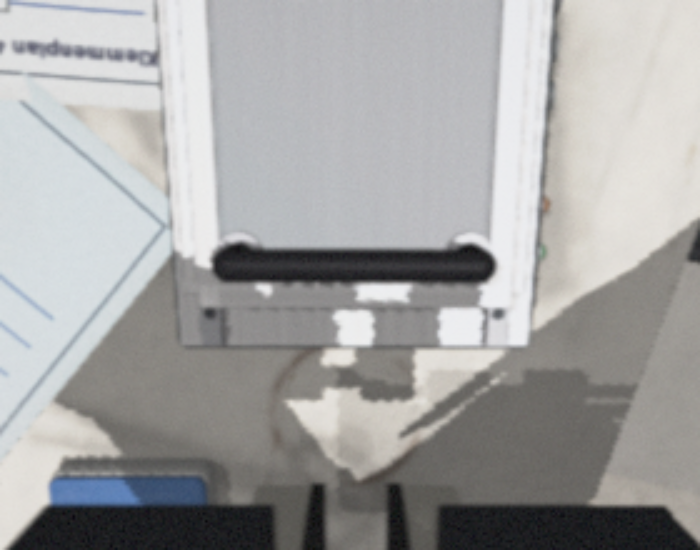

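The bar is at image (322,146), 13 px thick, which fits 12 mm at z ≈ 115 mm. It sits at tester y ≈ 115, so the guard is at about +70. I'll descend behind it.

In the tool's units: 12 cm / 40 = 0.3, 4.5 cm / 40 = 0.1125.

>>> send_rows --plan '[[[0,0,0.05,0,0,0],[0,0,0.1125,0,0,0],[0,0,0.175,0,0,0],[0,0,0.2375,0,0,0],[0,0,0.2825,0,0,0],[0,0,0.3,0,0,0],[0,0,0.3,0,0,0]]]'

```text
clock: 11.4
tool_pos: [0.4669, 0.2477, 0.0976]
orientation: [179.8, -0.1, -76.0]
force: [-1.2, -0.5, 0.1]
opening: 0.0008
gripper_force: 0.0
```

In the tool's units: 4 cm / 40 = 0.1, 3.5 cm / 40 = 0.0875.

>>> send_rows --plan '[[[0.0125,0,0,0,0,0],[0.025,0,0,0,0,0],[0.0375,0,0,0,0,0],[0.05,0,0,0,0,0],[0.0625,0,0,0,0,0],[0.075,0,0,0,0,0],[0.0875,0,0,0,0,0],[0.1,0,0,0,0,0]]]'

```text
clock: 12.07
tool_pos: [0.4778, 0.2107, 0.1001]
orientation: [-179.9, 0.0, -76.0]
force: [-1.3, 1.4, 1.6]
opening: 0.0003
gripper_force: 0.9
```

```bash
cat >> h.py <<'E'
def st():
    o=ctrl.get_obs(); M=R.from_euler('z',14,degrees=True).as_matrix()
    print("t",round(o["clock"],2),"tester",1e3*(M.T@(o["tool_pos"]-[.5063,.0947,0])),"F tester",M.T@o["force"],o["orientation"],o["opening"])
E
python3 -c "
from h import *
st()"
```

```text
t 12.07 tester [  0.4148 119.4784 100.0517] F tester [-0.8985  1.6486  1.6281] [-179.9484    0.0346  -75.9666] 0.0002860130686981601
```

In the tool's units: 6.4 cm / 40 = 0.16, 1.6 cm / 40 = 0.04.

>>> send_rows --plan '[[[0.02,0,0,0,0,0],[0.04,0,0,0,0,0],[0.06,0,0,0,0,0],[0.08,0,0,0,0,0],[0.1,0,0,0,0,0],[0.12,0,0,0,0,0],[0.14,0,0,0,0,0],[0.16,0,0,0,0,0]]]'

```text
clock: 12.73
tool_pos: [0.4932, 0.148, 0.0997]
orientation: [-180.0, 0.0, -76.0]
force: [0.4, 1.6, 1.8]
opening: 0.0005
gripper_force: 0.9
```

Run:
```python
from h import *
st(); im,K,T=snap("side","side8"); im2,_,_=snap("wrist","wrist8")
cv2.imwrite("pics/crop7.png",np.hstack([cv2.resize(im[170:290,260:380],None,fx=3.3,fy=3.3),cv2.resize(im2[40:240,200:440],(400,396))[:396]]))
```

```text
t 12.73 tester [ 0.2204 54.8592 99.6635] F tester [0.7506 1.4404 1.7604] [-179.9881    0.003   -75.9745] 0.0005258864160509455
```

View pics/crop7.png

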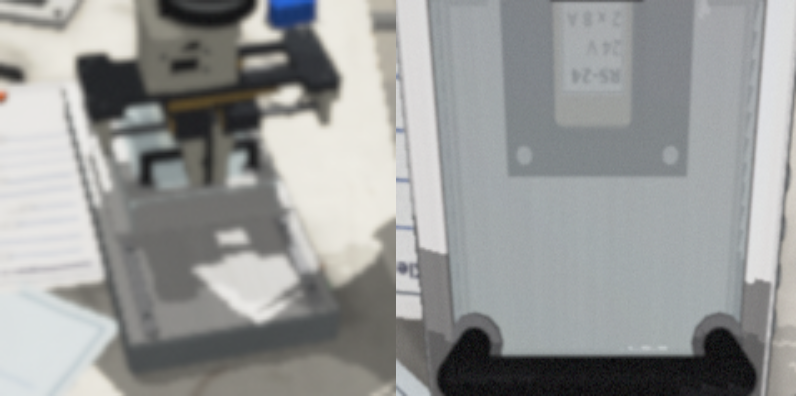

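The guard is riding over the seated relay, with the handle bar against the fingers (wrist row ≈229). That is more than the ten pictures allowed, so I'll view no more and continue on force and position readings.

In the tool's units: 2.2 cm / 40 = 0.055, 1.9 cm / 40 = 0.0475.

>>> send_rows --plan '[[[0.01,0,0,0,0,0],[0.02,0,0,0,0,0],[0.03,0,0,0,0,0],[0.04,0,0,0,0,0],[0.0475,0,0,0,0,0],[0.055,0,0,0,0,0]]]'

```text
clock: 13.33
tool_pos: [0.4981, 0.127, 0.0995]
orientation: [180.0, -0.0, -76.0]
force: [-0.8, 1.3, -0.3]
opening: 0.0003
gripper_force: 0.8
```

In the tool's units: 0.8 cm / 40 = 0.02, 0.6 cm / 40 = 0.015.

>>> send_rows --plan '[[[0.005,0,0,0,0,0],[0.01,0,0,0,0,0],[0.015,0,0,0,0,0],[0.02,0,0,0,0,0]]]'

```text
clock: 13.67
tool_pos: [0.5001, 0.1197, 0.0996]
orientation: [180.0, 0.0, -76.0]
force: [-3.3, 3.5, -1.0]
opening: 0.0005
gripper_force: 1.9
```

```bash
python3 -c "
from h import *
st()"
```

```text
t 13.67 tester [ 0.0378 25.7187 99.5952] F tester [-2.3184  4.2357 -0.9816] [179.9936   0.0186 -75.9802] 0.00046374056449217385
```

>>> send_rows --plan '[[[0.005,0,0,0,0,0],[0.01,0,0,0,0,0],[0.015,0,0,0,0,0]]]'

```text
clock: 13.92
tool_pos: [0.5014, 0.1148, 0.0996]
orientation: [-180.0, 0.1, -76.0]
force: [-6.8, 11.5, 1.5]
opening: 0.0005
gripper_force: 6.7
```

In the tool's units: 0.4 cm / 40 = 0.01, 0.2 cm / 40 = 0.005.

>>> send_rows --plan '[[[0.005,0,0,0,0,0],[0.01,0,0,0,0,0]]]'

```text
clock: 14.08
tool_pos: [0.5022, 0.1114, 0.0996]
orientation: [-180.0, 0.1, -76.0]
force: [-9.1, 12.7, -0.3]
opening: 0.0005
gripper_force: 7.2
```

>>> send_rows --plan '[[[0.005,0,0,0,0,0],[0.01,0,0,0,0,0]]]'

```text
clock: 14.25
tool_pos: [0.5032, 0.1077, 0.0996]
orientation: [-180.0, 0.2, -76.0]
force: [-8.7, 13.6, 1.5]
opening: 0.0003
gripper_force: 7.6
```

In the tool's units: 0.3 cm / 40 = 0.0075, 0.15 cm / 40 = 0.0038.

>>> send_rows --plan '[[[0.0038,0,0,0,0,0],[0.0075,0,0,0,0,0]]]'

```text
clock: 14.42
tool_pos: [0.5039, 0.1048, 0.0996]
orientation: [-180.0, 0.1, -76.0]
force: [-8.9, 12.2, 1.3]
opening: 0.0004
gripper_force: 7.2
```

In the tool's units: 0.2 cm / 40 = 0.005, 0.1 cm / 40 = 0.0025.

>>> send_rows --plan '[[[0.0025,0,0,0,0,0],[0.005,0,0,0,0,0]]]'

```text
clock: 14.58
tool_pos: [0.5044, 0.1024, 0.0996]
orientation: [-180.0, 0.1, -76.0]
force: [-6.4, 9.8, 0.0]
opening: 0.0004
gripper_force: 5.4
```

In the tool's units: 0.1 cm / 40 = 0.0025.

>>> send_rows --plan '[[[0.0025,0,0,0,0,0]]]'

```text
clock: 14.67
tool_pos: [0.5047, 0.1014, 0.0996]
orientation: [-180.0, 0.1, -76.0]
force: [-7.0, 9.8, 1.1]
opening: 0.0004
gripper_force: 5.5
```

In the tool's units: 0.1 cm / 40 = 0.0025.

>>> send_rows --plan '[[[0.0025,0,0,0,0,0]]]'

```text
clock: 14.75
tool_pos: [0.505, 0.1004, 0.0996]
orientation: [-180.0, 0.1, -76.0]
force: [-5.6, 9.6, 0.0]
opening: 0.0005
gripper_force: 5.6
```

In the tool's units: 0.1 cm / 40 = 0.0025.

>>> send_rows --plan '[[[0.0025,0,0,0,0,0]]]'

```text
clock: 14.83
tool_pos: [0.5052, 0.0994, 0.0996]
orientation: [-180.0, 0.1, -76.0]
force: [-5.5, 9.2, -0.5]
opening: 0.0003
gripper_force: 5.5
```

In the tool's units: 0.1 cm / 40 = 0.0025.

>>> send_rows --plan '[[[0.0025,0,0,0,0,0]]]'

```text
clock: 14.92
tool_pos: [0.5055, 0.0984, 0.0996]
orientation: [-180.0, 0.1, -76.0]
force: [-5.3, 8.9, 0.2]
opening: 0.0004
gripper_force: 4.9
```

In the tool's units: 0.1 cm / 40 = 0.0025.

>>> send_rows --plan '[[[0.0025,0,0,0,0,0]]]'

```text
clock: 15.0
tool_pos: [0.5057, 0.0971, 0.0996]
orientation: [-180.0, 0.1, -76.0]
force: [-2.9, 4.7, -0.4]
opening: 0.0003
gripper_force: 2.6
```

In the tool's units: 0.1 cm / 40 = 0.0025.

>>> send_rows --plan '[[[0.0025,0,0,0,0,0]]]'

```text
clock: 15.08
tool_pos: [0.506, 0.0961, 0.0996]
orientation: [-180.0, 0.1, -76.0]
force: [-4.6, 7.2, 1.2]
opening: 0.0005
gripper_force: 4.3
```

In the tool's units: 0.1 cm / 40 = 0.0025.

>>> send_rows --plan '[[[0.0025,0,0,0,0,0]]]'

```text
clock: 15.17
tool_pos: [0.5062, 0.0951, 0.0996]
orientation: [-180.0, 0.1, -76.0]
force: [-6.2, 10.3, 1.3]
opening: 0.0002
gripper_force: 5.9
```

Force dropped at TCP y = 0.097, then climbed steeply: latch click. I'll hold briefly, then back off.

>>> send_rows --plan '[[[0,0,0,0,0,0],[0,0,0,0,0,0],[0,0,0,0,0,0]]]'

```text
clock: 15.42
tool_pos: [0.5062, 0.0952, 0.0996]
orientation: [-180.0, 0.1, -76.0]
force: [-5.0, 7.6, -0.2]
opening: 0.0002
gripper_force: 4.4
```

In the tool's units: -0.5 cm / 40 = -0.0125, -0.4 cm / 40 = -0.01.

>>> send_rows --plan '[[[-0.0025,0,0,0,0,0],[-0.005,0,0,0,0,0],[-0.0075,0,0,0,0,0],[-0.01,0,0,0,0,0],[-0.0125,0,0,0,0,0],[-0.0125,0,0,0,0,0]]]'

```text
clock: 15.92
tool_pos: [0.5058, 0.0992, 0.0999]
orientation: [-180.0, -0.0, -75.9]
force: [-0.2, -0.6, 1.0]
opening: 0.0004
gripper_force: 0.0
```

Run:
```python
from h import *
st(); im,K,T=snap("wrist","wrist9")
g=im.astype(int).sum(2); c=g[190:250,300:345].mean(1); print(c.astype(int))
for y in (-8,-12,-16,-20): print(y,proj(K,T,np.array([.5063,.0947,0])+R.from_euler('z',14,degrees=True).as_matrix()@[0,y/1e3,.115]))
```

```text
t 15.92 tester [ 0.5862  4.4876 99.9249] F tester [-0.3595 -0.513   0.9922] [-179.9586   -0.0254  -75.9497] 0.0004223100381434098
[391 392 391 391 391 390 390 388 405 459 491 497 496 496 495 495 496 495
 495 495 496 495 496 496 497 504 500 482 459 377 214  81  50  58  60  56
  58  63  63  61  71  71  72  69  63  61  63  57  56  59  58  68  97 110
 116 113 112 109 110 108]
-8 [321.5787 239.4212]
-12 [321.5928 232.601 ]
-16 [321.6071 225.6756]
-20 [321.6216 218.6425]
```

In the tool's units: -12 cm / 40 = -0.3, -9 cm / 40 = -0.225.

>>> send_rows --plan '[[[-0.02,0,0,0,0,0],[-0.045,0,0,0,0,0],[-0.075,0,-0.025,0,0,0],[-0.0875,0,-0.075,0,0,0],[-0.1,0,-0.15,0,0,0],[-0.1,0,-0.225,0,0,0],[-0.1,0,-0.3,0,0,0],[-0.1,0,-0.3,0,0,0]]]'

```text
clock: 16.63
tool_pos: [0.4983, 0.1405, 0.2269]
orientation: [-179.4, 0.1, -75.8]
force: [1.5, 0.4, 0.9]
opening: 0.0001
gripper_force: 0.0
```

>>> send_rows --plan '[[[0,0,0,0,0,0],[0,0,0,0,0,0],[0,0,0,0,0,0],[0,0,0,0,0,0],[0,0,0,0,0,0],[0,0,0,0,0,0]]]'

```text
clock: 17.13
tool_pos: [0.4954, 0.1379, 0.219]
orientation: [179.9, -0.0, -76.0]
force: [0.2, 0.6, 0.2]
opening: 0.0004
gripper_force: 0.0
```

Run:
```python
from h import *
st(); im,K,T=snap("wrist","wrist10")
g=cv2.cvtColor(im,cv2.COLOR_BGR2GRAY); m=(g[110:225,250:400]<45).astype(np.uint8)
n,l,s,c=cv2.connectedComponentsWithStats(m); 
M=R.from_euler('z',14,degrees=True).as_matrix()
for i in range(1,n):
    if s[i,4]>200:
        u,v=c[i]+[250,110]; print(s[i]+[250,110,0,0,0],u,v,1e3*(M.T@(onz(K,T,u,v,.115)-[.5063,.0947,0])))
```

```text
t 17.13 tester [ -0.1157  44.5857 219.0106] F tester [0.3212 0.4911 0.2183] [179.9293  -0.0317 -75.9782] 0.00041577351540009227
[265 127 113  14 945] 319.1269841269841 133.805291005291 [  1.5589 -13.3672 115.    ]
```

```bash
python3 -c "
from h import *
print(ctrl.close_job())"
```

```text
the job is handed in; nothing more can be done
None
```

The relay is seated in the nest and released. The guard is latched shut at tester y ≈ -58 mm and stayed there after I let go, and the job was handed in at about 17 s. No verdict came back on hand-in, and I viewed 12 pictures, over the limit of 10.

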